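# Slide the slab home in the jig and close the jaw

## Task

Slide the white slab across the bench, up the ramp and onto the jig until its short edge has pushed the sprung blue stop plate fully home, while the red jaw is still open. Then push the red jaw forward so that the slab is squared up snug between the jaw and the dark fence, and leave it so, with the blue plate still held in. The slab is brittle and too wide to grip: slide it gently, without lifting, tipping or ramming it, and leave the other things on the bench where they are.

Things in the scene. Friction and masses are not known exactly. Their poses are not given: they have to be found in the camera images.
- slab: white stone-like slab, 110 x 150 x 16 mm (x, y, z), about 0.45 kg, lying flat and loose on the bench. Origin: centre of its underside; z up; y along its 150 mm length. It looks the same turned half round and either way is right.
- jig: low aluminium jig fixed to the bench. Origin: on the bench, z up. Base 4 mm thick, x from -160 to +90 mm, y from -100 to +140 mm; on its -y side a steel ramp climbs from the bench at y = -124 mm to the base at y = -100 mm. The slab comes in along the jig's +y, between jaw and fence. A green mat marks the slab's place.
- fence: dark steel fence, part of the jig. Origin: on its inner face, at jig x = +65 mm, y = +10 mm and the height of the base; axes as the jig's. It is 20 mm thick, its top 24 mm above the bench, from jig y = -65 to +100 mm. The seated slab's long edge lies against this face, on its -x side.
- plate (a joint): give of the sprung blue stop plate in m: 0 untouched, 0.006 fully home; it springs back if the slab leaves it (weak, under 1 N). The plate, 110 mm (jig x) by 18 mm tall, lies across the far end of the jig, facing -y, with a dark bracket behind it. Untouched, its face lies somewhere between jig y = +70 and +98 mm: its place is not measured, so see it or feel for it.
- jaw (a joint): slide of the red jaw along the jig's +x, towards the fence, in m: at 0 it is fully open and its face stands 150 mm from the fence; at 0.040 its face touches a slab that lies against the fence. It stays where it is left (friction about 3 N); travel 0.055.
- jaw_face (a point): middle of the jaw's front face, 14 mm above the bench; the red jaw block is 30 mm (x) by 74 mm (y), from 5 to 23 mm above the bench, and lies behind this face (-x). Two steel guide strips (8 mm wide, tops 14 mm above the bench) flank it at jig y = +-45 mm, x from -159 to -75 mm.
- jaw_post (a point): top of the black upright post (20 mm diameter, 34 mm tall) on the jaw, 57 mm above the bench, 15 mm behind the jaw's face: push it, or pinch it from above
- tape: roll of yellow tape lying flat, 100 mm across, 36 mm tall; leave alone
- sanding_block: cork sanding block, 65 x 110 x 28 mm; leave alone
- sander: round red sander, 136 mm across, 92 mm tall, with a grey arm reaching 190 mm out along its +x; leave alone
- glove_box: blue and white carton, 110 x 220 x 70 mm; leave alone
- scraper: filling knife with a wooden handle and a wide steel blade, lying flat, 220 mm long along its x, 70 mm wide, 18 mm tall; leave alone
- tub: white open tub, 100 mm across, 100 mm tall; leave alone
- respirator: grey respirator with two round yellow filters, 80 x 150 x 75 mm; leave alone
Mind the look-alikes: they are no part of the job. Leave any green look-alike of the part that bears plate alone.

How it is judged (in metres and radians):
On the way:
1. the slab lies flat on the jig's base with its short edge holding the blue stop plate home (within 2.5 mm of its full 6 mm; slab squared within 3 degrees), the jaw still open (joint below 0.03) (value of joint plate above 0.0035 m and z of slab in the frame of jig between 0.002 and 0.006 m and y of slab in the frame of jig between -0.01 and 0.04 m and angle between the y axis of slab and the y axis of jig, either way round below 0.052 rad and value of joint jaw below 0.03 m and x of slab in the frame of jig between -0.05 and 0.02 m), for 0.2 s.
At the end, for the whole second after the job is handed in: The slab lies flat and at rest on the jig's base, its short edge holding the blue plate within 2.5 mm of fully home (joint above 0.0035), its long edge within 2.5 mm of the fence, square to the jig within 1.2 degrees, and the jaw is closed to within 2.5 mm of snug (joint above 0.0375) (value of joint plate above 0.0035 m and z of slab in the frame of jig between 0.002 and 0.006 m and y of slab in the frame of jig between -0.01 and 0.04 m and angle between the y axis of slab and the y axis of jig, either way round below 0.021 rad and x of slab in the frame of fence above -0.0575 m and value of joint jaw above 0.0375 m and angle between slab's own z axis and vertical below 0.03 rad and linear speed of slab below 0.01 m/s); the robot touches nothing.
It fails at once if the slab is rammed or squeezed: more than 40 N between it and the fingers or the fence (contact force between slab and the fingers above 40 N or contact force between slab and fence above 40 N).
It fails at once if the slab is lifted (origin over 25 mm above the bench) or tipped more than 12 degrees (height (world z) of slab above 0.025 m or angle between slab's own z axis and vertical above 0.21 rad).
It fails at once if another thing on the bench is moved by more than 30 mm (distance of any of tape, sanding_block, sander, glove_box, scraper, tub, respirator from where it was at the start of the episode above 0.03 m).
It also fails if it takes over 72 s, if anything falls off the work surface, if the arm or the gripper's body presses on something with over 40 N, if the wrist force passes 120 N, or if a joint passes its speed limit or range.

## Robot

A 6-joint arm with a two-finger parallel gripper is mounted at the origin on the work surface. World frame = base frame: x ahead of the robot, y to its left, z up, the work surface at z = 0. Lengths are in mm, angles in rad, forces in N, time in s.
With the tool pointing down it reaches from about 350 to 975 mm from the base axis. Payload 7.1 kg.
Tool frame: the origin (TCP) lies at the very end of the fingers, on their centre line; the grasp point (between the pads) lies 19 mm behind it; z points along the fingers, y is the line along which they close (so a half turn about z gives the same grasp; the last joint's range is limited). The gripper opens to 88 mm and grips with 3 to 60 N. Pads are 20 mm wide; open, the fingers measure 115 mm over their backs; the gripper's body (75 mm by 178 mm) begins 61 mm behind the grasp point.
Start: joints at [1.241, 0.423, 1.63, -0, 1.089, -0.019], TCP at [191.106, 595.049, 222.675] pointing down, gripper open.
Joint ranges: [-3, 3], [-0.9, 2.11], [0.09, 2.58], [-1.31, 4.45], [0.11, 2.69], [-2.54, 2.54]. Speed limits (rad/s): [2.39, 2.39, 3.01, 3.14, 3.14, 3.14].

## Interface

Orientations are given as a rotation vector (axis times angle).
In Python, from workcell import ctrl, optics gives the robot as it stands.
- The arm moves only by the shell command python3 -m jog 'ROWS'. ROWS is JSON, a list of rows, each a list of 7 numbers: the shift along the tool's x, y, z in units of 40 mm (1.0 is 40 mm), then the turn, a rotation vector about the tool's x, y, z in units of 6 degrees (1.0 is 6 degrees), then the opening, from 0 (shut) to 1 (fully open). A call has 1 to 20 rows; each row shifts and turns the commanded pose from where the row before left it, along the tool's axes as they then stand; what a row does not reach is not made up. A row lasts 1/10 s, in which the tool goes at most 50 mm and 8.59 degrees, less where a joint would pass 70% of its speed; a pose out of reach is approached as far as the arm can. A call is refused whole if a number of a shift passes 1 or a number of a turn 1, either way. A call with a gripper value outside its range is refused whole. The fingers move at their own pace and stop on an object; the grip force is fixed at half the most. Time passes only in rows, so rows that do not move let the fingers close. It gives the time, the measured TCP pose, the force, the opening and the grip force at its end, in the units of the state.
- ctrl.get_obs(): the state, without advancing time (a new reading comes with each control period).
- optics.get_image(name): name is "side" or "top"; returns the picture (480x640x3 uint8, red, green, blue); there is no depth.
- optics.camera_model(name): a dict with "fov_y" (degrees; the focal length in pixels is half the picture's height over the tangent of half this angle, whatever the lens; pixels are square), "cx", "cy" (the principal point, pixels), "view" (4x4, takes a point from world to camera coordinates). Camera axes: x right, y up, looking along -z (the intrinsics and any distortion apply to the point x, -y, -z); pixel columns grow to the right and rows downward; lengths in mm; the calibration is good to about 2 mm. A picture is of the moment at which its call begins. camera_model takes no time and is no camera call.
- ctrl.close_job(): hands the job in; it is judged then, once.
Trained networks look in the newest picture that a camera, given by its name, has taken for a name from the list of things; names that differ only in an ending like _2 or _b are one class to them, and where a whole thing is asked for, a point or a joint stands for the part that bears it (a point fixed in the world has none). Each returns a list of dicts, best first, with "conf" (0 to 1); they miss things now and then, are a little off and sometimes report something else, mostly with a low value. They report only what shows in the picture. A call takes as long as a camera call. They do not tell look-alikes from the thing itself.
- optics.masks_of(target, camera): "pixels" (480x640 bool, what is visible of it) and "extent" ([centre column, centre row, width, height] in pixels, round what is visible of it).
The state is a dict: "t": time; "qpos": joint angles; "qvel": joint speeds; "joint_torque": joint torques, N m; "ee_pos": TCP position; "orientation": TCP orientation; "ft_force": force on the tool from outside, world axes, zero at the start; "moment": the same for the moment, N m; "width": finger opening in mm; "grasp_force": force on a finger pad.
Only numpy, scipy, OpenCV 4.12 (cv2) and the standard library are available. Lean on these libraries where they do the work, as an engineer would, in place of code of your own. Each camera call takes 0.05 s, during which the arm holds its last target. There are 200 camera calls.

## Working session

There is one attempt and no reset: what is moved stays moved. The work goes in short steps, Python scripts to look and compute and a shell command to move; the robot and the scene stay as the last step left them, time stands still between calls to the robot, and variables do not carry over. Pictures are saved under pics/ and viewed, at most 10 in all, crops included, and the job is handed in when it is done.

```bash
mkdir -p pics; python3 - <<'E'
from workcell import ctrl, optics
import cv2
for n in("top","side"):
    im=optics.get_image(n); cv2.imwrite(f"pics/{n}0.png",im[:,:,::-1])
    m=optics.camera_model(n); print(n,m)
o=ctrl.get_obs(); print(o)
E
```

```text
top {'fov_y': 52.48184366712831, 'cx': 314.16270110435806, 'cy': 233.7707825339548, 'view': array([[ 1.21031342e-02, -9.99909103e-01,  5.94143236e-03,
        -6.05773930e+01],
       [ 9.94615201e-01,  1.26502582e-02,  1.02861913e-01,
        -5.34041034e+02],
       [-1.02927724e-01,  4.66448740e-03,  9.94677901e-01,
        -1.34569416e+03],
       [ 0.00000000e+00,  0.00000000e+00,  0.00000000e+00,
         1.00000000e+00]])}
side {'fov_y': 46.2780077479562, 'cx': 320.3800937857576, 'cy': 249.02225326784824, 'view': array([[ 9.45736419e-01, -3.24909861e-01,  4.02586569e-03,
        -5.10878344e+02],
       [ 1.98587979e-01,  5.87760869e-01,  7.84283097e-01,
        -1.31746663e+02],
       [-2.57187558e-01, -7.40925599e-01,  6.20390052e-01,
        -1.28888210e+03],
       [ 0.00000000e+00,  0.00000000e+00,  0.00000000e+00,
         1.00000000e+00]])}
{'t': 0.1, 'qpos': array([ 1.24099925e+00,  4.23757635e-01,  1.63059303e+00,  1.20711498e-05,
        1.08861347e+00, -1.89997011e-02]), 'qvel': array([ 0.00168458, -0.00038566, -0.00168057,  0.00088183, -0.00159115,
        0.00017195]), 'joint_torque': array([ 3.63562212e-04, -5.45615208e+01, -2.74325967e+01,  6.46313815e-02,
        1.87738583e-02, -5.11022256e-05]), 'ee_pos': array([190.94718205, 594.59427963, 221.99174549]), 'orientation': array([-4.86206979e-01, -3.10348858e+00,  2.11855405e-03]), 'ft_force': array([ 1.00423581, -0.1859677 ,  0.51421589]), 'moment': array([ 0.00308446, -0.04582754,  0.03317459]), 'grasp_force': 0.0, 'width': 87.99801574583273}
```

View pics/top0.png

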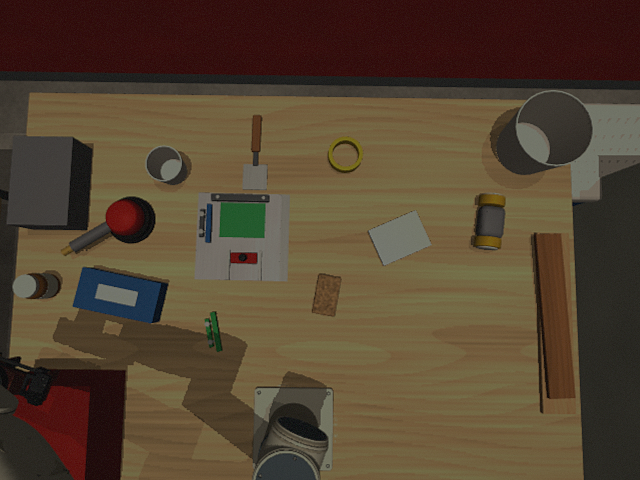

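View pics/side0.png

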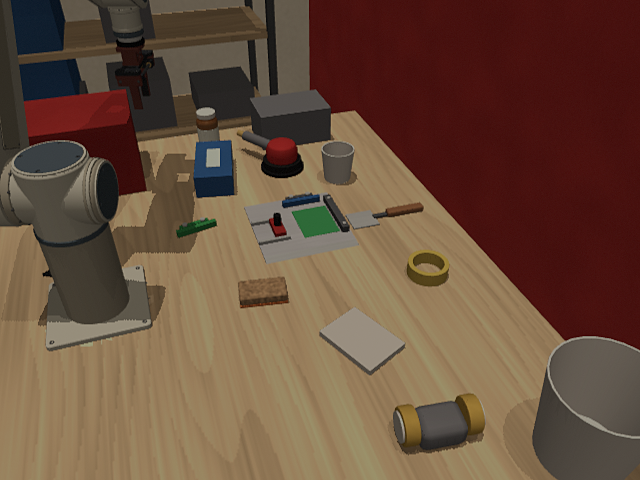

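The top view shows the slab at about (400,238), the jig at (242,236) with its fence at the top (world +x), the blue plate at (208,223) on the left (world +y), and the jaw at (243,257). The green look-alike is at (214,331), and the cork block at (326,294) is near the path. The side view agrees.

```bash
cat > h.py <<'E'
from workcell import ctrl, optics
import numpy as np, cv2
def ray(n,uv,z):
    m=optics.camera_model(n); V=np.array(m["view"]); f=240/np.tan(np.radians(m["fov_y"]/2))
    R=V[:3,:3];c=-R.T@V[:3,3]; uv=np.atleast_2d(uv).astype(float)
    d=np.c_[(uv[:,0]-m["cx"])/f,-(uv[:,1]-m["cy"])/f,-np.ones(len(uv))]@R
    return c+d*((z-c[2])/d[:,2])[:,None]
def proj(n,P):
    m=optics.camera_model(n); V=np.array(m["view"]); f=240/np.tan(np.radians(m["fov_y"]/2))
    p=np.atleast_2d(P)@V[:3,:3].T+V[:3,3]
    return np.c_[m["cx"]-f*p[:,0]/p[:,2], m["cy"]+f*p[:,1]/p[:,2]]
def rect(n,mask,z):
    "min-area rectangle of a mask put on the plane z: centre, size, long-side angle (deg)"
    c=max(cv2.findContours(mask.astype(np.uint8),0,1)[0],key=cv2.contourArea)[:,0]
    r=cv2.boxPoints(cv2.minAreaRect(ray(n,c,z)[:,:2].astype(np.float32)))
    e=[r[1]-r[0],r[2]-r[1]]; l=[np.linalg.norm(v) for v in e]; k=int(l[1]>l[0])
    return r.mean(0).round(1),np.round(sorted(l),1),round(np.degrees(np.arctan2(e[k][1],e[k][0]))%180,2)
E
python3 - <<'E'
from h import *
for n in("top","side"):
    optics.get_image(n)
    for t,z in(("slab",16),("jig",4),("fence",24),("jaw",23),("plate",22),("jaw_post",57),("sanding_block",28),("tape",36),("glove_box",70),("sander",92),("scraper",10),("tub",100)):
        for d in optics.masks_of(t,n)[:2]: print(n,t,round(d["conf"],2),np.round(d["extent"]),*rect(n,d["pixels"],z))
print("mat",) 
im=optics.get_image("top").astype(int); g=(im[:,:,1]>im[:,:,0]+40)&(im[:,:,1]>im[:,:,2]+40)
print(rect("top",g,4.5))
E
```

```text
top slab 0.93 [400. 236.  62.  52.] [ 530.1 -295.8] [111. 155.] 114.62
top fence 0.38 [402. 238.  62.  51.] [ 527.5 -294.4] [113.9 157.8] 114.7
top fence 0.19 [247. 258.  24.  10.] [464.2 141.1] [28.1 70.6] 90.72
top jaw 0.75 [244. 257.  25.  13.] [466.3 142.8] [29.9 74.2] 88.11
top plate 0.74 [209. 223.  12.  38.] [565.3 245.4] [ 17.2 108.8] 179.35
top plate 0.71 [216. 330.  13.  45.] [261.3 214.2] [ 16.7 109.8] 11.47
top jaw_post 0.61 [246. 258.  26.  11.] [464.5 138. ] [29.2 72.6] 87.98
top tape 0.94 [346. 153.  33.  34.] [ 764.  -139.2] [ 97.2 105.1] 0.53
top glove_box 0.65 [122. 296.  90.  53.] [359.7 465.8] [113.5 238.5] 78.86
top sander 0.63 [111. 227.  98.  60.] [548.7 502.9] [128.5 262.9] 101.08
top scraper 0.7 [255. 153.  27.  73.] [774.  120.6] [ 69.4 220.3] 1.26
top scraper 0.2 [402. 238.  63.  49.] [ 530.5 -298. ] [112.7 154.5] 114.82
top tub 0.57 [167. 164.  42.  43.] [708.2 349.6] [ 93.3 119.8] 46.15
side slab 0.77 [363. 339.  85.  68.] [ 529.4 -300.4] [120.7 159.4] 114.28
side slab 0.53 [337. 213.  27.  39.] [639.5 161.3] [ 28.7 185.4] 89.24
side jig 0.72 [301. 229. 1
[... 467 characters left out ...]
2] 83.41
side sanding_block 0.63 [264. 293.  53.  32.] [ 364.5 -103.9] [ 91.3 109.1] 170.74
side tape 0.79 [428. 269.  43.  36.] [ 759.2 -153.7] [ 96.9 139.7] 58.18
side glove_box 0.8 [214. 169.  41.  57.] [351.9 422.7] [116.5 326.2] 79.41
side sander 0.63 [271. 158.  70.  47.] [537.8 423.3] [145.6 328.2] 94.48
side sander 0.62 [429. 269.  42.  35.] [ 721.7 -211.9] [ 89.6 125.1] 60.93
side scraper 0.77 [387. 218.  77.  27.] [774.1 109.4] [ 73.7 225.2] 177.68
side tub 0.87 [338. 163.  35.  44.] [692.  286.5] [ 92.5 236.8] 70.91
side tub 0.66 [278. 224.  14.  25.] [441.5  43.2] [33.7 99.5] 85.53
mat
(array([574.6, 154.3], dtype=float32), array([ 96.5, 126.2], dtype=float32), np.float32(89.13))
```

```bash
python3 - <<'E'
from h import *
im=np.mean([optics.get_image("top").astype(float) for _ in range(5)],0).astype(np.uint8)
cv2.imwrite("pics/t1.png",im[:,:,::-1])
c=cv2.resize(im[183:291,185:300],None,fx=6.5,fy=5.5*0+5.5,interpolation=cv2.INTER_CUBIC)
c=cv2.resize(im[185:285,190:298],None,fx=6,fy=6,interpolation=cv2.INTER_CUBIC)
y=-.8*np.pi/180
def J(p,o=(566.3,141.4)):
    p=np.array(p,float);return np.c_[o[0]+p[:,0]*np.cos(y)-p[:,1]*np.sin(y),o[1]+p[:,0]*np.sin(y)+p[:,1]*np.cos(y),p[:,2]]
for P,col in(([(-160,-124,0),(-160,140,4),(90,140,4),(90,-124,0)],(255,0,0)),([(65,-65,24),(65,100,24),(85,100,24),(85,-65,24)],(255,255,0)),([(-115,-37,23),(-85,-37,23),(-85,37,23),(-115,37,23)],(0,255,255))):
    q=(proj("top",J(P))-[190,185]+.5)*6
    cv2.polylines(c,[q.astype(np.int32)],True,col,1)
cv2.imwrite("pics/c1.png",c[:,:,::-1])
E
```

```text
(no output)
```

View pics/c1.png

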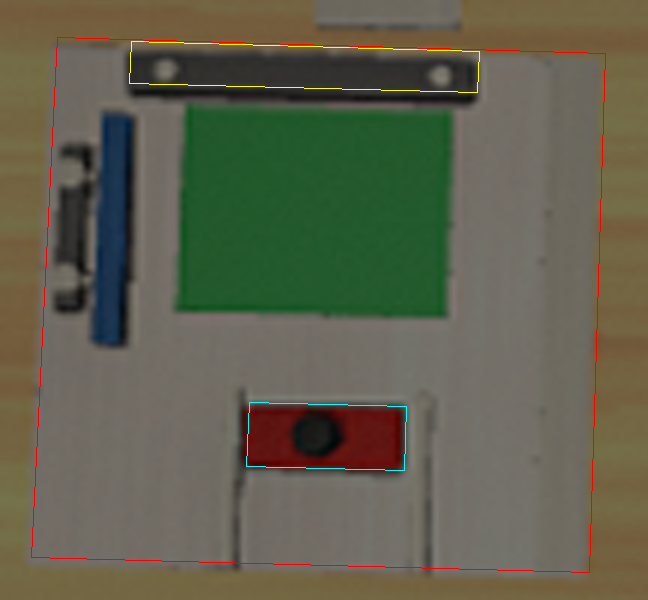

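The crop shows the jig frame agreeing with the mask estimates to about 3 mm: origin near (566,141), yaw -0.8°. The plate face is at crop x≈130. The slab (530,-297, long axis 114.6°) first has to be squared, so I'll push its -x long edge with the open fingers.

```bash
python3 - <<'E'
from h import *
print(ray("top",[[190+130/6-.5,185+230/6-.5]],4),ray("top",[[190+130/6-.5,185+230/6-.5]],20))
E
python3 -m jog '[[0,0,0,0,0,-0.95,1],[0,0,0,0,0,-0.95,1],[0,0,0,0,0,-0.95,1],[-0.65,-0.92,0,0,0,0,1],[-0.65,-0.92,0,0,0,0,1],[-0.65,-0.92,0,0,0,0,1],[-0.65,-0.92,0,0,0,0,1],[-0.65,-0.92,0,0,0,0,1],[-0.65,-0.92,0,0,0,0,1],[-0.65,-0.92,0,0,0,0,1],[-0.65,-0.92,0,0,0,0,1],[-0.65,-0.92,0,0,0,0,1],[-0.65,-0.92,0,0,0,0,1],[-0.65,-0.92,0,0,0,0,1],[-0.65,-0.92,0,0,0,0,1],[0,0,0,0,0,0,1]]'
```

```text
[[565.03090547 242.20958471   4.        ]] [[563.05492513 238.87392658  20.        ]]
t: 3.3
ee_pos: [500.3, 146.1, 223.0]
orientation: [0.027, 3.14, -0.001]
ft_force: [-0.5, 0.4, 0.0]
width: 87.9
grasp_force: 0.0
```

```bash
python3 -m jog '[[0.16,-0.925,0,0,0,0,1],[0.16,-0.925,0,0,0,0,1],[0.16,-0.925,0,0,0,0,1],[0.16,-0.925,0,0,0,0,1],[0.16,-0.925,0,0,0,0,1],[0.16,-0.925,0,0,0,0,1],[0.16,-0.925,0,0,0,0,1],[0.16,-0.925,0,0,0,0,1],[0.16,-0.925,0,0,0,0,1],[0.16,-0.925,0,0,0,0,1],[0.16,-0.925,0,0,0,0,1],[0.16,-0.925,0,0,0,0,1],[0,0,0,0,0,0,1]]'
```

```text
t: 4.6
ee_pos: [415.3, -296.1, 222.9]
orientation: [0.024, 3.141, -0.002]
ft_force: [0.4, 0.9, -0.1]
width: 87.8
grasp_force: 0.0
```

```bash
python3 -m jog '[[0,0,0.8,0,0,0,1],[0,0,0.8,0,0,0,1],[0,0,0.8,0,0,0,1],[0,0,0.8,0,0,0,1],[0,0,0.8,0,0,0,1],[0,0,0.8,0,0,0,1],[0,0,0.28,0,0,0,1],[0,0,0.27,0,0,0,1],[-0.2,0,0,0,0,0,1],[-0.2,0,0,0,0,0,1],[-0.1,0,0,0,0,0,1],[-0.1,0,0,0,0,0,1],[-0.1,0,0,0,0,0,1],[-0.1,0,0,0,0,0,1],[-0.1,0,0,0,0,0,1],[-0.1,0,0,0,0,0,1],[-0.1,0,0,0,0,0,1],[-0.1,0,0,0,0,0,1],[-0.1,0,0,0,0,0,1]]'
```

```text
t: 6.5
ee_pos: [467.7, -294.0, 8.6]
orientation: [-0.019, -3.141, -0.0]
ft_force: [-3.8, 1.4, 2.6]
width: 87.9
grasp_force: 1.8
```

```bash
python3 -m jog '[[-0.1,0,0,0,0,0,1],[-0.1,0,0,0,0,0,1],[-0.1,0,0,0,0,0,1]]'; python3 - <<'E'
from h import *
for n in("top","side"):
    im=optics.get_image(n)
    for d in optics.masks_of("slab",n)[:1]: print(n,d["conf"],rect(n,d["pixels"],16))
E
```

```text
t: 6.8
ee_pos: [479.7, -294.2, 8.7]
orientation: [0.019, 3.141, 0.0]
ft_force: [-3.6, 1.7, 1.4]
width: 87.9
grasp_force: 1.7
top 0.7 (array([ 571.3, -308.9], dtype=float32), array([ 91.9, 153.9], dtype=float32), np.float32(101.6))
side 0.87 (array([ 559.6, -316. ], dtype=float32), array([119.8, 158.5], dtype=float32), np.float32(102.03))
```

```bash
python3 -m jog '[[0.5,0,0,0,0,0,1],[0,0,-0.9,0,0,0,0.7],[0,0,-0.9,0,0,0,0.7],[0,0,0,0,0,1,0.7],[0,0,0,0,0,1,0.7],[0,0,0,0,0,1,0.7],[0,0,0,0,0,1,0.7],[0,0,0,0,0,1,0.7],[0,0,0,0,0,1,0.7],[0,0,0,0,0,1,0.7],[0,0,0,0,0,1,0.7],[0,0,0,0,0,1,0.7],[0,0,0,0,0,1,0.7],[0,0,0,0,0,1,0.7],[0,0,0,0,0,1,0.7],[0,0,0,0,0,1,0.7],[0,0,0,0,0,1,0.7],[0,0,0,0,0,1,0.7],[0,0,0,0,0,0,0.7]]'; python3 - <<'E'
from h import *
from scipy.spatial.transform import Rotation as R
o=ctrl.get_obs(); M=R.from_rotvec(o["orientation"]).as_matrix(); print("yaw of tool x,y",np.degrees(np.arctan2(M[1,:2],M[0,:2])))
for n in("top","side"):
    im=optics.get_image(n)
    for d in optics.masks_of("slab",n)[:1]: print(n,d["conf"],rect(n,d["pixels"],16))
E
```

```text
t: 8.9
ee_pos: [460.1, -294.5, 81.0]
orientation: [2.235, 2.205, 0.001]
ft_force: [0.7, -0.6, 0.7]
width: 61.6
grasp_force: 0.0
yaw of tool x,y [89.21760777 -0.78227892]
top 0.57 (array([ 561.7, -311.3], dtype=float32), array([109.7, 153.5], dtype=float32), np.float32(103.29))
side 0.81 (array([ 559.9, -316. ], dtype=float32), array([117.3, 160.6], dtype=float32), np.float32(102.17))
```

```bash
python3 -m jog '[[-0.75,0.5,0,0,0,0,0.7],[-0.75,0.5,0,0,0,0,0.7],[-0.75,0.5,0,0,0,0,0.7],[-0.75,0.5,0,0,0,0,0.7],[-0.75,0.5,0,0,0,0,0.7],[0,0,0.9,0,0,0,0.7],[0,0,0.9,0,0,0,0.7],[0.25,0,0,0,0,0,0.7],[0.25,0,0,0,0,0,0.7],[0.25,0,0,0,0,0,0.7],[0.1,0,0,0,0,0,0.7],[0.1,0,0,0,0,0,0.7],[0.1,0,0,0,0,0,0.7],[0.1,0,0,0,0,0,0.7],[0.1,0,0,0,0,0,0.7],[0.1,0,0,0,0,0,0.7],[0.1,0,0,0,0,0,0.7],[0.1,0,0,0,0,0,0.7],[0.1,0,0,0,0,0,0.7],[0.1,0,0,0,0,0,0.7]]'; python3 - <<'E'
from h import *
for n in("top","side"):
    im=optics.get_image(n)
    for d in optics.masks_of("slab",n)[:1]: print(n,d["conf"],rect(n,d["pixels"],16))
E
```

```text
t: 11.1
ee_pos: [558.2, -374.7, 8.5]
orientation: [-2.235, -2.207, 0.0]
ft_force: [-1.3, -3.6, 2.3]
width: 61.3
grasp_force: 2.0
top 0.71 (array([ 570.4, -286.9], dtype=float32), array([112.2, 151.6], dtype=float32), np.float32(93.74))
side 0.66 (array([ 581. , -341.5], dtype=float32), array([44.6, 90.1], dtype=float32), np.float32(55.74))
```

```bash
python3 -m jog '[[0,0,0,0,0,-0.75,0.7],[0.15,0,0,0,0,0,0.7],[0.15,0,0,0,0,0,0.7],[0.15,0,0,0,0,0,0.7],[0.15,0,0,0,0,0,0.7],[0.15,0,0,0,0,0,0.7],[0.15,0,0,0,0,0,0.7],[0.15,0,0,0,0,0,0.7],[0.15,0,0,0,0,0,0.7],[0.15,0,0,0,0,0,0.7],[0.15,0,0,0,0,0,0.7],[0.15,0,0,0,0,0,0.7],[0.15,0,0,0,0,0,0.7],[0.15,0,0,0,0,0,0.7],[0.15,0,0,0,0,0,0.7],[0.15,0,0,0,0,0,0.7],[0.15,0,0,0,0,0,0.7],[0.15,0,0,0,0,0,0.7],[0.15,0,0,0,0,0,0.7],[0.15,0,0,0,0,0,0.7]]'; python3 - <<'E'
from h import *
for n in("top","side"):
    im=optics.get_image(n)
    for d in optics.masks_of("slab",n)[:1]: print(n,d["conf"],rect(n,d["pixels"],16))
E
```

```text
t: 13.3
ee_pos: [550.8, -260.9, 8.7]
orientation: [2.147, 2.294, -0.0]
ft_force: [-0.1, -1.7, -0.7]
width: 61.1
grasp_force: 1.1
top 0.88 (array([ 562.2, -169.4], dtype=float32), array([110.3, 140. ], dtype=float32), np.float32(93.79))
side 0.66 (array([ 563.2, -236.3], dtype=float32), array([45.7, 72.4], dtype=float32), np.float32(66.68))
```

```bash
python3 -m jog '[[0.15,0,0,0,0,0,0.7],[0.15,0,0,0,0,0,0.7],[0.15,0,0,0,0,0,0.7],[0.15,0,0,0,0,0,0.7],[0.15,0,0,0,0,0,0.7],[0.15,0,0,0,0,0,0.7],[0.15,0,0,0,0,0,0.7],[0.15,0,0,0,0,0,0.7],[0.15,0,0,0,0,0,0.7],[0.15,0,0,0,0,0,0.7],[0.15,0,0,0,0,0,0.7],[0.15,0,0,0,0,0.1,0.7],[0.15,0,0,0,0,0.15,0.7],[0.15,0,0,0,0,0.15,0.7],[0.15,0,0,0,0,0.15,0.7],[0.15,0,0,0,0,0.15,0.7],[0.15,0,0,0,0,0.05,0.7]]'; python3 - <<'E'
from h import *
for n in("top","side"):
    im=optics.get_image(n)
    for d in optics.masks_of("slab",n)[:1]: print(n,d["conf"],rect(n,d["pixels"],16))
E
```

```text
t: 15.2
ee_pos: [545.2, -159.0, 8.6]
orientation: [-2.236, -2.206, -0.0]
ft_force: [0.1, -4.8, 2.0]
width: 61.5
grasp_force: 2.1
top 0.57 (array([565.7, -59. ], dtype=float32), array([112.1, 120.1], dtype=float32), np.float32(90.72))
side 0.73 (array([ 558.1, -131.3], dtype=float32), array([50.4, 75. ], dtype=float32), np.float32(69.87))
```

```bash
python3 -m jog '[[-0.8,0,0,0,0,0,0.7],[-0.8,0.3,0,0,0,0,0.7],[0,0,0,0,0,0,0.7]]'; python3 - <<'E'
from h import *
for n in("top","side"):
    im=optics.get_image(n)
    for d in optics.masks_of("slab",n)[:1]: print(n,d["conf"],rect(n,d["pixels"],16))
    if n=="top": cv2.imwrite("pics/c2.png",cv2.resize(im[170:290,185:400],None,fx=3.7,fy=3.7,interpolation=cv2.INTER_CUBIC)[:,:,::-1])
E
```

```text
t: 15.7
ee_pos: [558.2, -226.8, 8.9]
orientation: [2.236, 2.203, 0.002]
ft_force: [0.9, 0.9, 0.8]
width: 61.6
grasp_force: 0.0
top 0.98 (array([563.3, -76.3], dtype=float32), array([112. , 146.3], dtype=float32), np.float32(89.01))
side 0.66 (array([364.2, 516.5], dtype=float32), array([120.7, 355.3], dtype=float32), np.float32(79.89))
```

View pics/c2.png

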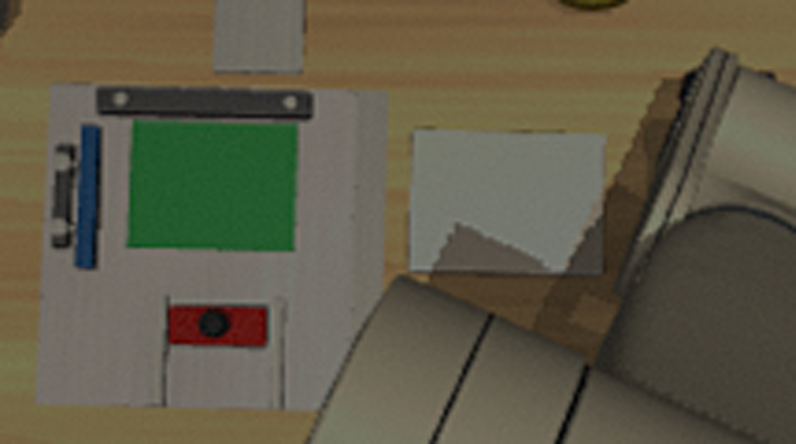

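The slab lies square at (563,-76), just short of the ramp. Its top edge is at crop row 130 against the fence face at 119, so it will clear the fence by about 8 mm. I'll carry on straight along jig +y.

```bash
python3 -m jog '[[0.3,0.12,0,0,0,0,0.7],[0.3,0,0,0,0,0,0.7],[0.3,0,0,0,0,0,0.7],[0.3,0,0,0,0,0,0.7],[0.2,0,0,0,0,0,0.7],[0.1,0,0,0,0,0,0.7],[0.1,0,0,0,0,0,0.7],[0.1,0,0,0,0,0,0.7],[0.1,0,0,0,0,0,0.7],[0.1,0,0,0,0,0,0.7],[0.1,0,0,0,0,0,0.7],[0.1,0,0,0,0,0,0.7],[0.1,0,0,0,0,0,0.7],[0.1,0,0,0,0,0,0.7],[0.1,0,0,0,0,0,0.7],[0.1,0,0,0,0,0,0.7],[0.1,0,0,0,0,0,0.7],[0.1,0,0,0,0,0,0.7],[0.1,0,0,0,0,0,0.7],[0.1,0,0,0,0,0,0.7]]'; python3 -m jog '[[0.1,0,0,0,0,0,0.7],[0.1,0,0,0,0,0,0.7],[0.1,0,0,0,0,0,0.7],[0.1,0,0,0,0,0,0.7],[0.1,0,0,0,0,0,0.7],[0.1,0,0,0,0,0,0.7]]'
python3 - <<'E'
from h import *
for n in("top","side"):
    im=optics.get_image(n)
    for d in optics.masks_of("slab",n)[:1]: print(n,d["conf"],rect(n,d["pixels"],18))
E
```

```text
t: 17.9
ee_pos: [562.7, -107.4, 8.7]
orientation: [-2.235, -2.208, 0.0]
ft_force: [-0.0, -2.6, 1.0]
width: 61.8
grasp_force: 1.8
t: 18.5
ee_pos: [563.1, -83.5, 8.7]
orientation: [-2.235, -2.208, 0.0]
ft_force: [-0.4, -4.6, 0.1]
width: 61.6
grasp_force: 1.9
top 0.78 (array([565. ,  33.1], dtype=float32), array([ 81.1, 112.2], dtype=float32), np.float32(176.51))
side 0.84 (array([579. , -52.9], dtype=float32), array([55.4, 93.6], dtype=float32), np.float32(70.19))
```

```bash
python3 -m jog '[[0.12,0,0,0,0,0,0.7],[0.12,0,0,0,0,0,0.7],[0.12,0,0,0,0,0,0.7],[0.12,0,0,0,0,0,0.7],[0.12,0,0,0,0,0,0.7],[0.12,0,0,0,0,0,0.7],[0.12,0,0,0,0,0,0.7],[0.12,0,0,0,0,0,0.7],[0.12,0,0,0,0,0,0.7],[0.12,0,0,0,0,0,0.7],[0.12,0,0,0,0,0,0.7],[0.12,0,0,0,0,0,0.7],[0.12,0,0,0,0,0,0.7],[0.12,0,0,0,0,0,0.7],[0.12,0,0,0,0,0,0.7],[0.12,0,0,0,0,0,0.7],[0.12,0,0,0,0,0,0.7],[0.12,0,0,0,0,0,0.7],[0.12,0,0,0,0,0,0.7],[0.12,0,0,0,0,0,0.7]]'; python3 - <<'E'
from h import *
for n in("top","side"):
    im=optics.get_image(n)
    for d in optics.masks_of("slab",n)[:1]: print(n,d["conf"],rect(n,d["pixels"],20))
    if n=="top": cv2.imwrite("pics/c3.png",cv2.resize(im[170:290,185:400],None,fx=3.7,fy=3.7,interpolation=cv2.INTER_CUBIC)[:,:,::-1])
E
```

```text
t: 20.7
ee_pos: [564.6, 12.4, 9.0]
orientation: [2.235, 2.207, 0.001]
ft_force: [0.0, -5.3, 4.6]
width: 61.5
grasp_force: 2.7
top 0.58 (array([567.6, 148.3], dtype=float32), array([ 51.7, 114.9], dtype=float32), np.float32(172.34))
side 0.79 (array([577.9,  45.7], dtype=float32), array([54.9, 99.9], dtype=float32), np.float32(69.55))
```

View pics/c3.png

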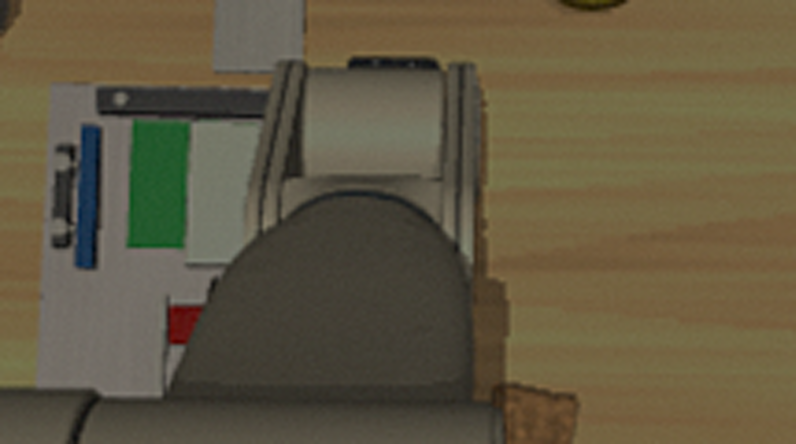

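Slab's front edge is at crop x≈188 and the plate face at about 102, so there's roughly 62 mm left before contact. Slab is square and clear of the fence.

```bash
python3 -m jog '[[0.1,0,0,0,0,0,0.7],[0.1,0,0,0,0,0,0.7],[0.1,0,0,0,0,0,0.7],[0.1,0,0,0,0,0,0.7],[0.1,0,0,0,0,0,0.7],[0.1,0,0,0,0,0,0.7],[0.1,0,0,0,0,0,0.7],[0.1,0,0,0,0,0,0.7],[0.1,0,0,0,0,0,0.7],[0.1,0,0,0,0,0,0.7],[0.1,0,0,0,0,0,0.7],[0.1,0,0,0,0,0,0.7],[0.1,0,0,0,0,0,0.7]]'; python3 -m jog '[[0.04,0,0,0,0,0,0.7],[0.04,0,0,0,0,0,0.7],[0.04,0,0,0,0,0,0.7]]';python3 -m jog '[[0.03,0,0,0,0,0,0.7],[0.03,0,0,0,0,0,0.7],[0.03,0,0,0,0,0,0.7]]'; python3 - <<'E'
from h import *
im=optics.get_image("top")
cv2.imwrite("pics/c4.png",cv2.resize(im[175:275,185:300],None,fx=6,fy=6,interpolation=cv2.INTER_CUBIC)[:,:,::-1])
E
```

```text
t: 22.2
ee_pos: [564.9, 64.5, 8.7]
orientation: [-2.235, -2.208, 0.0]
ft_force: [0.4, -3.2, -1.8]
width: 61.4
grasp_force: 1.0
t: 22.5
ee_pos: [565.0, 69.1, 8.7]
orientation: [2.235, 2.208, -0.0]
ft_force: [0.1, -2.2, -2.0]
width: 61.6
grasp_force: 1.1
t: 22.8
ee_pos: [565.0, 72.6, 8.7]
orientation: [2.235, 2.208, 0.0]
ft_force: [0.7, -2.6, -1.1]
width: 61.3
grasp_force: 1.2
```

View pics/c4.png

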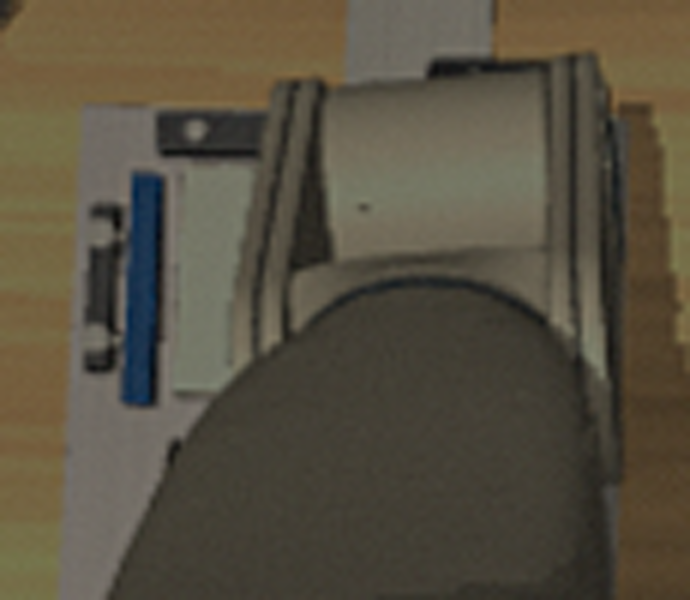

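The slab front is at crop x≈180 and the plate face at about 162, so there's roughly 9 mm of gap, then 6 mm of spring travel.

```bash
python3 -m jog '[[0.04,0,0,0,0,0,0.7],[0.04,0,0,0,0,0,0.7],[0.04,0,0,0,0,0,0.7],[0.04,0,0,0,0,0,0.7],[0.04,0,0,0,0,0,0.7],[0.04,0,0,0,0,0,0.7],[0.04,0,0,0,0,0,0.7]]'|grep -E "pos|force"; for i in 1; do python3 -m jog '[[0.03,0,0,0,0,0,0.7]]'|grep -E "pos|ft"; python3 -m jog '[[0.03,0,0,0,0,0,0.7]]'|grep -E "pos|ft"; done
```

```text
ee_pos: [565.2, 83.9, 8.7]
ft_force: [-0.0, -2.7, -1.0]
grasp_force: 1.4
ee_pos: [565.2, 85.1, 8.7]
ft_force: [-0.1, -3.4, -0.8]
ee_pos: [565.2, 86.2, 8.7]
ft_force: [1.5, -3.6, -0.5]
```

```bash
python3 -m jog '[[0.025,0,0,0,0,0,0.7]]'|grep -E "pos|ft"; python3 -m jog '[[0.025,0,0,0,0,0,0.7]]'|grep -E "pos|ft";  python3 -m jog '[[0.025,0,0,0,0,0,0.7]]'|grep -E "pos|ft"; python3 - <<'E'
from h import *
im=optics.get_image("top")
cv2.imwrite("pics/c5.png",cv2.resize(im[185:260,190:265],None,fx=8,fy=8,interpolation=cv2.INTER_CUBIC)[:,:,::-1])
E
```

```text
ee_pos: [565.2, 87.2, 8.7]
ft_force: [-0.9, -2.5, -0.8]
ee_pos: [565.3, 88.1, 8.7]
ft_force: [1.5, -7.9, -0.1]
ee_pos: [565.3, 88.2, 8.7]
ft_force: [0.9, -15.2, 0.4]
```

View pics/c5.png

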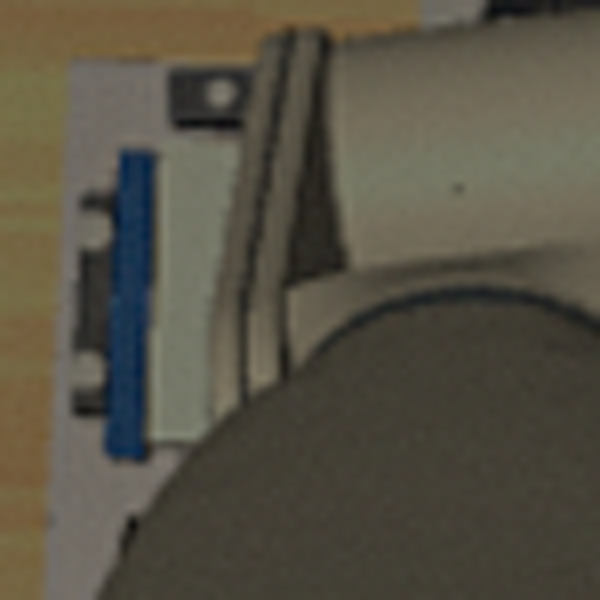

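Plate is home: the force jumped from 3 to 15 N at y=88, and the picture shows the plate pressed back against its bracket and flush with the slab edge. I'll hold briefly, back off and go behind the jaw post.

```bash
python3 -m jog '[[0,0,0,0,0,0,0.7],[0,0,0,0,0,0,0.7],[0,0,0,0,0,0,0.7],[-0.03,0,0,0,0,0,0.7],[-0.03,0,0,0,0,0,0.7],[-0.05,0,0,0,0,0,0.7],[-0.2,0,0,0,0,0,0.7],[-0.3,0,0,0,0,0,0.7],[0,0,-0.7,0,0,0,0],[0,0,-0.9,0,0,0,0],[0,0,-0.9,0,0,0,0],[0.5,-0.85,0,0,0,0,0],[0.5,-0.85,0,0,0,0,0],[0.5,-0.85,0,0,0,0,0],[0.35,-0.85,0,0,0,0,0],[0,0,0,0,0,0,0]]'; python3 - <<'E'
from h import *
im=optics.get_image("top")
cv2.imwrite("pics/c6.png",cv2.resize(im[185:285,190:298],None,fx=6,fy=6,interpolation=cv2.INTER_CUBIC)[:,:,::-1])
for n in("top","side"):
    optics.get_image(n)
    for t,z in(("slab",20),("plate",22),("jaw",23),("fence",24)):
        for d in optics.masks_of(t,n)[:2]: print(n,t,round(d["conf"],2),*rect(n,d["pixels"],z))
E
```

```text
t: 25.7
ee_pos: [425.2, 140.3, 108.3]
orientation: [-2.231, -2.208, 0.006]
ft_force: [0.5, -0.5, 0.2]
width: 1.9
grasp_force: 0.0
top slab 0.62 [568.3 170. ] [109.9 151.1] 89.35
top plate 0.69 [565.2 253.2] [ 17.  108.7] 1.96
top plate 0.57 [466.  114.7] [16.9 25.5] 1.39
top fence 0.94 [637.7 158.5] [ 23.1 165.3] 90.75
side slab 0.56 [567.3 162.2] [113.8 167.7] 89.38
side slab 0.25 [ 587.8 -539.7] [ 99.  177.5] 172.56
side plate 0.76 [261.6 200.5] [ 36.5 110.2] 10.94
side plate 0.64 [362.7 509.5] [119.2 349.4] 78.73
side jaw 0.49 [466.5 149. ] [ 39.4 114. ] 84.22
side jaw 0.34 [610.7 571.3] [ 93.8 101. ] 67.11
side fence 0.64 [635.7 148.8] [ 27.8 185.4] 89.0
```

View pics/c6.png

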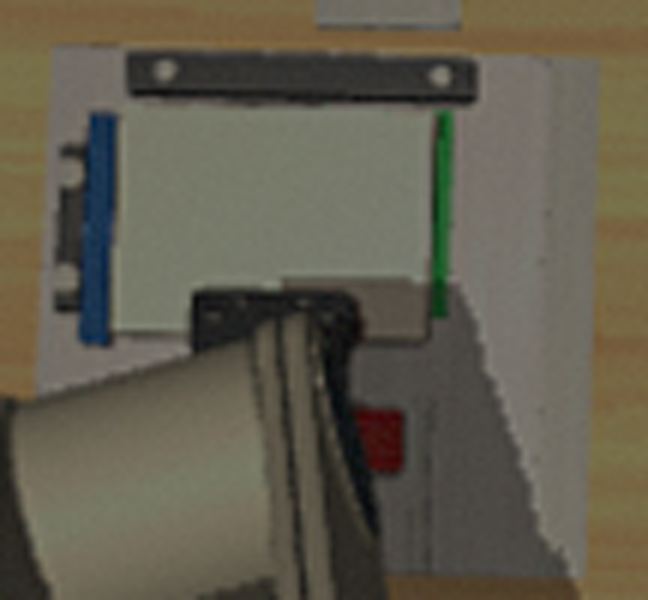

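The slab lies square on the mat, with the plate pushed back from 245 to 253 mm (held home) and the jaw still open. Next I lower behind the post and push it forward.

```bash
python3 -m jog '[[0.05,0,0.6,0,0,0,0],[0,0,0.6,0,0,0,0],[0,0,0.6,0,0,0,0],[0,0,0,0,0,0,0],[0,0.1,0,0,0,0,0],[0,0.1,0,0,0,0,0],[0,0.1,0,0,0,0,0],[0,0.1,0,0,0,0,0],[0,0.1,0,0,0,0,0],[0,0.1,0,0,0,0,0],[0,0.1,0,0,0,0,0]]';python3 -m jog '[[0,0.08,0,0,0,0,0],[0,0.08,0,0,0,0,0],[0,0.08,0,0,0,0,0],[0,0.08,0,0,0,0,0]]' | grep -E "pos|ft"; python3 - <<'E'
from h import *
optics.get_image("side")
for t,z in(("slab",20),("jaw",23)):
    for d in optics.masks_of(t,"side")[:1]: print(t,round(d["conf"],2),*rect("side",d["pixels"],z))
E
```

```text
t: 27.35
ee_pos: [457.6, 142.0, 36.7]
orientation: [-2.235, -2.207, 0.001]
ft_force: [-3.1, -0.2, 2.2]
width: 0.6
grasp_force: 1.7
ee_pos: [470.8, 141.9, 36.6]
ft_force: [-2.6, -0.9, 2.6]
slab 0.7 [491.  152.3] [ 35.2 110.2] 82.75
jaw 0.47 [489.  143.7] [ 38.  108.9] 84.24
```

```bash
python3 -m jog '[[0,0.05,0,0,0,0,0],[0,0.05,0,0,0,0,0],[0,0.05,0,0,0,0,0],[0,0.04,0,0,0,0,0],[0,0.04,0,0,0,0,0],[0,0.04,0,0,0,0,0]]'| grep -E "pos|ft"; python3 -m jog '[[0,0.03,0,0,0,0,0],[0,0.03,0,0,0,0,0]]'| grep -E "pos|ft";  python3 -m jog '[[0,0.03,0,0,0,0,0]]'| grep -E "pos|ft"; python3 -m jog '[[0,0.03,0,0,0,0,0]]'| grep -E "pos|ft"
```

```text
ee_pos: [480.3, 141.8, 36.6]
ft_force: [-6.7, 2.4, 5.0]
ee_pos: [482.6, 141.7, 36.6]
ft_force: [-5.9, 0.7, 4.1]
ee_pos: [483.9, 141.8, 36.6]
ft_force: [-6.1, 1.4, 5.3]
ee_pos: [484.2, 141.6, 36.5]
ft_force: [-11.9, 3.1, 7.7]
```

```bash
python3 -m jog '[[0,0.025,0,0,0,0,0],[0,0,0,0,0,0,0]]'| grep -E "pos|ft"
```

```text
ee_pos: [484.2, 141.5, 36.4]
ft_force: [-11.5, 3.1, 9.0]
```

```bash
python3 -m jog '[[0,0.025,0,0,0,0,0],[0,0,0,0,0,0,0]]'| grep -E "pos|ft"; python3 -m jog '[[0,-0.05,0,0,0,0,0],[0,-0.05,0,0,0,0,0],[0,-0.3,0,0,0,0,0],[0,-0.4,0,0,0,0,0],[0,0,-0.8,0,0,0,0],[0,0,-0.9,0,0,0,0],[0,-0.8,-0.9,0,0,0,0],[0,-0.5,-0.9,0,0,0,0],[-0.9,0,0,0,0,0,0],[-0.9,0,0,0,0,0,0],[-0.9,0,0,0,0,0,0],[-0.9,0,0,0,0,0,0],[-0.9,0,0,0,0,0,0],[-0.9,0,0,0,0,0,0],[0,0,0,0,0,0,0]]'; python3 - <<'E'
from h import *
im=np.mean([optics.get_image("top").astype(float) for _ in range(3)],0)
cv2.imwrite("pics/c7.png",cv2.resize(im[185:285,190:298],None,fx=6,fy=6,interpolation=cv2.INTER_CUBIC)[:,:,::-1])
for t,z in(("slab",20),("plate",22),("jaw",23),("fence",24)):
    for d in optics.masks_of(t,"top")[:2]: print(t,round(d["conf"],2),*rect("top",d["pixels"],z))
E
```

```text
ee_pos: [484.2, 141.4, 36.3]
ft_force: [-14.5, 3.0, 11.3]
t: 30.8
ee_pos: [402.1, -76.3, 177.1]
orientation: [2.238, 2.201, 0.001]
ft_force: [0.7, 0.3, 0.0]
width: 0.3
grasp_force: 0.0
slab 0.87 [573.8 168.6] [109.6 153.9] 89.35
plate 0.72 [565.2 252.4] [ 14.8 108.8] 179.56
plate 0.69 [262.  214.6] [ 16.4 108.2] 11.4
jaw 0.74 [503.7 142.3] [28.3 70.7] 90.72
fence 0.97 [639.2 160. ] [ 20.2 162.4] 90.75[ WARN:0@4.104] global loadsave.cpp:1063 imwrite_ Unsupported depth image for selected encoder is fallbacked to CV_8U.
```

View pics/c7.png

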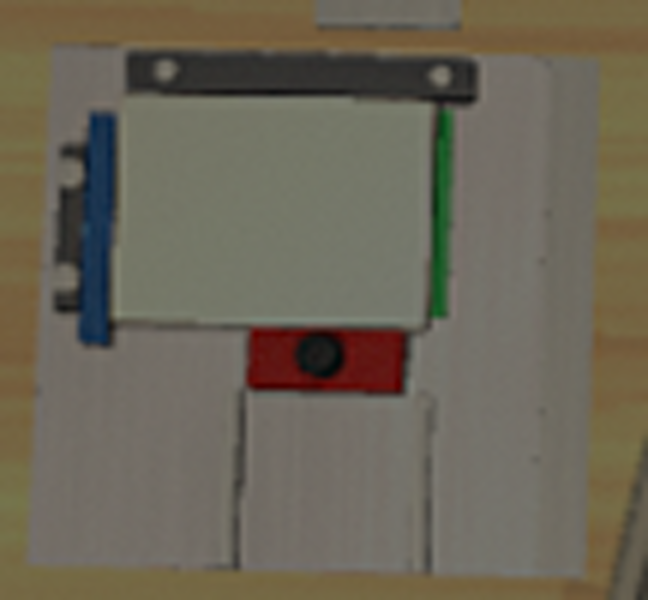

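Slab is against the fence with the jaw touching it, and the plate is still back. A quick sub-pixel check of jaw travel and plate give against the first picture before handing in.

```bash
python3 - <<'E'
from h import *
a=cv2.imread("pics/t1.png")[:,:,::-1].astype(float); b=np.mean([optics.get_image("top").astype(float) for _ in range(8)],0)
def cen(im,k,box):
    r0,r1,c0,c1=box; s=im[r0:r1,c0:c1]; w=np.clip(s[:,:,k]-np.delete(s,k,2).max(2)-8,0,None)
    v,u=np.mgrid[r0:r1,c0:c1]; return np.array([(w*u).sum(),(w*v).sum()])/w.sum()
for k,box,z in((0,(235,268,226,262),20),(2,(198,248,200,216),20)):
    p=[ray("top",[cen(i,k,box)],z)[0,:2] for i in(a,b)]; print(p,p[1]-p[0])
E
```

```text
[array([464.87770563, 144.13505476]), array([501.91114738, 143.60508191])] [37.03344175 -0.52997285]
[array([563.76521176, 247.62843275]), array([563.00325083, 254.14754421])] [-0.76196093  6.51911146]
```

```bash
python3 -c "
from workcell import ctrl
print(ctrl.close_job())"
```

```text
the job is handed in; nothing more can be done
None
```

I handed the job in with the slab on the jig, its short edge holding the blue plate home, squared snug between the red jaw and the fence, and the robot clear. The pictures and the force stops agree with that, but the verdict was not shown, and the camera alone read 37 mm of jaw travel against the 37.5 mm required, which I put down to camera scale.

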